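# Key the filter collar onto the detector head and hold it home

## Robot

A 7-joint arm with a two-finger parallel gripper is mounted at the origin on a cart in front of the work surface, level with it; the furniture and walls round the work are solid. World frame = base frame: x ahead of the robot, y to its left, z up, the work surface at z = 0. Lengths are in m, angles in degrees, forces in N, time in s.
With the tool pointing down it reaches from about 0.4 to 0.875 m from the base axis. Payload 6.5 kg.
Tool frame: the origin (TCP) lies midway between the tips of the shut fingers; the grasp point (between the pads) lies robot.grasp_offset behind it (robot.grasp_offset is the distance from the TCP to the grasp point, in m); z points along the fingers, y is the line along which they close (so a half turn about z gives the same grasp; the last joint's range is limited). The gripper opens to 88 mm and grips with 3 to 60 N. Pads are 18 mm wide; open, the fingers measure 123 mm over their backs; the gripper's body (75 mm by 187 mm) begins 45 mm behind the grasp point.
Start: joints at [-75.069, 30.733, -0.252, 88.115, 0.149, 61.152, -4.079], TCP at [0.209, 0.616, 0.239] pointing down, gripper open.
Joint ranges: [-154.64, 154.64], [-21.42, 123.67], [-72.66, 72.17], [13.99, 137.28], [-74.86, 254.86], [10.95, 109.41], [-158.01, 158.01]. Speed limits (degrees/s): [136.94, 136.94, 180, 180, 180, 180, 180].

## Interface

Orientations are given as [roll, pitch, yaw] about the fixed x, y, z axes, in that order (R = Rz(yaw) Ry(pitch) Rx(roll)).
In Python, from rig import robot gives the robot as it stands.
- The arm moves only by the shell command python3 -m handwheel 'ROWS' [FORCE]. ROWS is JSON, a list of rows, each a list of 7 numbers: the opening, from -1 (shut) to 1 (fully open), then the shift along the tool's x, y, z normalised to -1 to 1, where 1 is 1000 mm, then the turn, a rotation vector about the tool's x, y, z normalised to -1 to 1, where 1 is 2 pi rad. In form: [[jaw, dx, dy, dz, wx, wy, wz], ...]. A call has 1 to 5 rows; each row shifts and turns the commanded pose from where the row before left it, along the tool's axes as they then stand; what a row does not reach is not made up. A row lasts 1/8 s, in which the tool goes at most 62.5 mm and 10.7 degrees, less where a joint would pass 70% of its speed; a pose out of reach is approached as far as the arm can. A call with a number of a shift or a turn outside -1 to 1 is refused whole. A call with a gripper value outside its range is refused whole. The fingers move at their own pace and stop on an object; FORCE is the grip in N (left out, the last holds). Time passes only in rows, so rows that do not move let the fingers close. It gives the time, the measured TCP pose, the force, the opening and the grip force at its end, in the units of the state.
- robot.get_state(): the state, without advancing time (a new reading comes with each control period).
- robot.snapshot(name): name is "scene" or "top" or "wrist"; returns the picture (400x640x3 uint8, blue, green, red); there is no depth.
- robot.camera_info(name): a dict with "fx", "fy", "cx", "cy" (pixels), "distortion" ([k1, k2, p1, p2, k3] as OpenCV has them; the pictures are not rectified), "R" (3x3) and "t" (3): a world point X has camera coordinates R X + t. Camera axes: x right, y down, z forward; pixel columns grow to the right and rows downward; lengths in m; the calibration is good to about 2 mm. A picture is of the moment at which its call begins: read the wrist's pose just before it. camera_info takes no time and is no camera call; for the wrist camera it gives the pose at the moment of the call.
- robot.hand_in(): hands the job in; it is judged then, once.
The state is a dict: "clock": time; "joints": joint angles; "joint_velocities": joint speeds; "tau": joint torques, N m; "eef_pos": TCP position; "orientation": TCP orientation; "contact_force": force on the tool from outside, world axes, zero at the start; "wrist_torque": the same for the moment, N m; "opening": opening from 0.0 (shut) to 1.0 (fully open); "grasp_force": force on a finger pad.
Only numpy, scipy, OpenCV 4.12 (cv2) and the standard library are available. Lean on these libraries where they do the work, as an engineer would, in place of code of your own. Each camera call takes 0.05 s, during which the arm holds its last target. There are 200 camera calls.

## Task

Take the knurled filter collar off its black parking stand and put it, same way up, over the steel post of the white detector head. Turn it until the hidden keyways in its bore drop over the brass pins on the post, then push it fully home against the spring-loaded red seat. Finish while still gripping the collar and holding it pushed home (it springs back up if let go); do not knock the amber bottle, the timer, the beaker or the tape roll about.

Things in the scene. Friction and masses are not known exactly. Their poses are not given: they have to be found in the camera images.
- collar: loose aluminium ring, dark knurling, 52.5 mm outside diameter, 40 mm high, 0.12 kg, upright on the parking stand (underside 8 mm above the bench), any yaw. Origin: centre of its underside, z up its axis. Bore 28 mm right through, with three keyways (see keyways); once keyed and let go it falls freely onto the red seat by its own weight
- keyways (a point): point on the collar's axis 12 mm above its underside. Three keyways, 120 degrees apart, 9 mm wide, run from the underside 24 mm up the bore, cut to 40 mm diameter; the bore above is plain, so they are hidden from above and their direction in the collar is not known. Turning up to 120 degrees either way brings them over the three pins; they drop on within about 0.12 rad
- parking_stand: fixed black disc of 72 mm diameter, 8 mm high, with a grey stub of 22 mm diameter up to 22 mm above the bench that stands inside the collar's bore. Origin: centre of its underside, z up
- detector_head: fixed white instrument housing 124 x 108 mm, top 28 mm above the bench, with a dark flange of 72 mm diameter (top at 31 mm) and an upright steel post: 25 mm diameter, tapered to 17 mm over its last 7 mm, top 82 mm above the bench. Origin: centre of the underside, on the post's axis, z up
- post_top (a point): centre of the top of the post, 82 mm above the bench
- seat (a joint): red spring ring of 49 mm diameter round the foot of the post: travel in m, 0 up (top 42 mm above the bench), grows as it is pressed down; about 5 N starts it, 9 N presses it 6 mm. There the collar meets a solid shoulder: fully home, underside 36 mm above the bench, 18 mm lower than when resting on the pins
- amber_bottle: loose amber reagent bottle with black cap, 46 mm diameter, 85 mm high, origin at the centre of its underside; a bystander
- bench_timer: loose white bench timer, 66 x 66 x 18 mm, origin at the centre of its underside; a bystander
- beaker: loose clear beaker, 45 mm diameter, 59 mm high, origin at the centre of its underside; a bystander
- tape_roll: loose roll of beige label tape lying flat, 104 x 102 x 25 mm, origin at the centre of its underside; a bystander
- pins (a point): point on the post's axis at the height of the three brass pins (51 mm above the bench). They are 6 mm thick, point out sideways 120 degrees apart and reach 18.5 mm from the axis; a collar that is not keyed rests on them with its underside 54 mm above the bench and 28 mm of post inside it
Things that resemble listed ones, but are neither listed nor needed, are in the scene too. Leave any blue look-alike of the collar alone.

How it is judged:
By the outcome, as a careful person would: the job done as asked, in the order asked, and still so for the second after the job is handed in, while the arm keeps its last pose, push and grip.
It also fails if it takes over 54 s, if anything falls off the work surface, if the arm or the gripper's body presses on something with over 40 N, if the wrist force passes 120 N, or if a joint passes its speed limit or range.

## Working session

There is one attempt and no reset: what is moved stays moved. The work goes in short steps, Python scripts to look and compute and a shell command to move; the robot and the scene stay as the last step left them, time stands still between calls to the robot, and variables do not carry over. Pictures are saved under pics/ and viewed, at most 10 in all, crops included, and the job is handed in when it is done.

```bash
mkdir -p pics; ls
python3 - <<'E'
from rig import robot
import cv2,json
s=robot.get_state();print(s['clock'],s['eef_pos'],s['orientation'],s['contact_force'],s['opening'],robot.grasp_offset)
for n in('scene','top'):
    cv2.imwrite(f'pics/{n}0.png',robot.snapshot(n))
    c=robot.camera_info(n);print(n,c)
E
```

```text
pics
0.0 [0.20846534 0.61502789 0.23784095] [-1.79903809e+02  7.14864027e-03  1.61280510e+02] [ 0.79525637 -0.24827596  0.20259102] 1.0009728521310595 0.0187
scene {'fx': 452.85550655585376, 'fy': 452.85550655585376, 'cx': 318.90165408661136, 'cy': 194.76475591310188, 'distortion': array([-0.00323623,  0.        ,  0.        ,  0.        ,  0.        ]), 'R': array([[ 6.58618761e-01, -7.52476695e-01,  3.89579875e-04],
       [-4.38029011e-01, -3.83813637e-01, -8.12906931e-01],
       [ 6.11843046e-01,  5.35225108e-01, -5.82393484e-01]]), 't': array([-0.38334659,  0.27733404,  1.11332346])}
top {'fx': 420.8040803556008, 'fy': 420.8040803556008, 'cx': 322.67650580834965, 'cy': 194.74561915330253, 'distortion': array([-0.05960295,  0.        ,  0.        ,  0.        ,  0.        ]), 'R': array([[-0.02097598, -0.99954644, -0.02160851],
       [-0.99896475,  0.02182662, -0.0399128 ],
       [ 0.04036634,  0.02074893, -0.99896949]]), 't': array([-0.01911765,  0.52948386,  1.0416636 ])}
```

View pics/scene0.png

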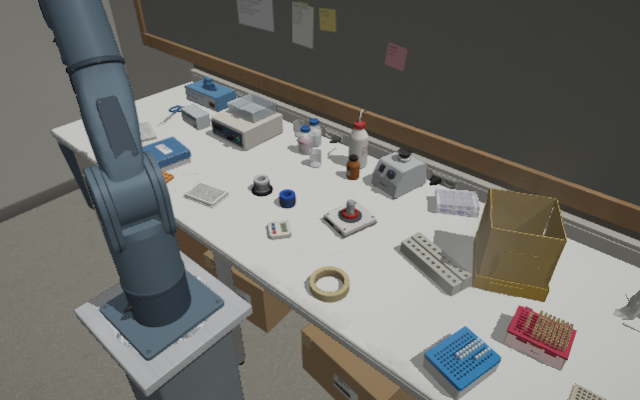

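View pics/top0.png

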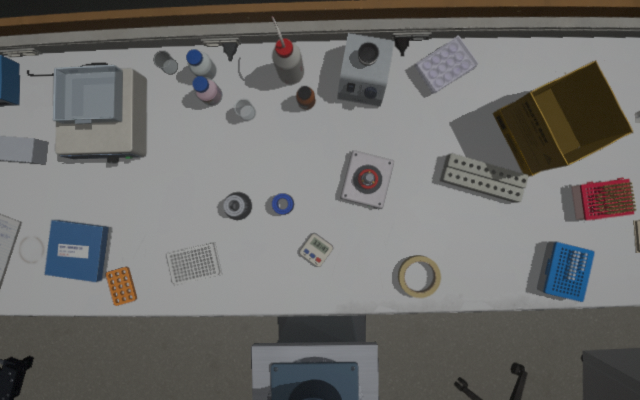

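Candidates for the collar: the grey/dark ring on a black disc at top (236,206) / scene (262,185), and the blue ring at top (283,204) / scene (287,198). The first fits (aluminium, dark knurling, on the black stand). The white head with the red ring is at top (368,179). I'll confirm with an enlarged crop.

Run:
```python
import cv2,numpy as np
t=cv2.imread('pics/top0.png');s=cv2.imread('pics/scene0.png')
f=lambda im,x,y:cv2.resize(im[y-30:y+30,x-40:x+40],None,fx=5,fy=5,interpolation=cv2.INTER_CUBIC)
cv2.imwrite('pics/crop1.png',np.vstack([np.hstack([f(t,245,205),f(t,368,179)]),np.hstack([f(s,265,188),f(s,350,215)])]))
```

```text
(no output)
```

View pics/crop1.png

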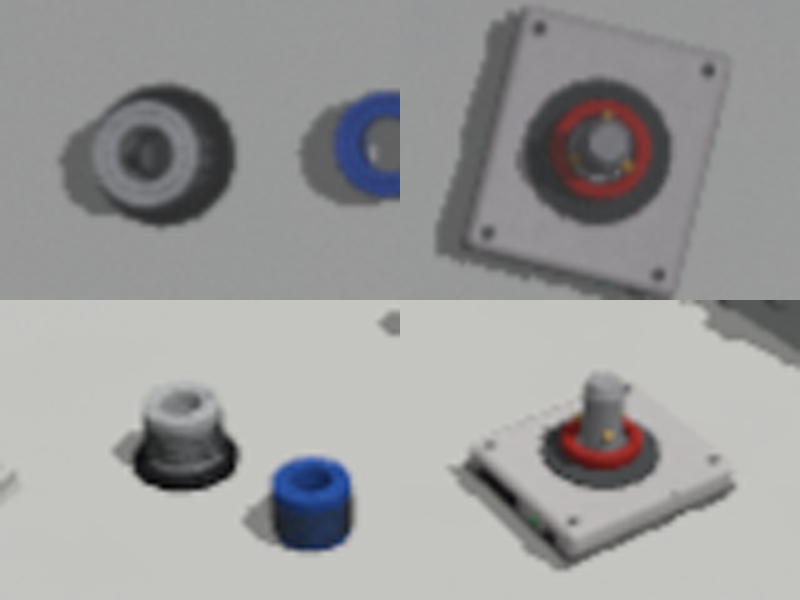

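The crop confirms it: the grey collar on the black stand has its top circle at crop (146,154); the blue ring is the look-alike. The head's red seat is centred at crop (601,151), the post top at (607,145), and brass pins show at (607,115), (628,167) and (575,160).

```bash
cat > h.py <<'E'
import numpy as np,cv2
from rig import robot
def pix2w(cam,px,z,c=None):
    c=c or robot.camera_info(cam)
    K=np.array([[c['fx'],0,c['cx']],[0,c['fy'],c['cy']],[0,0,1]])
    u=cv2.undistortPoints(np.array([[px]],float),K,np.array(c['distortion'],float))[0,0]
    R=np.array(c['R']);o=-R.T@np.array(c['t']);d=R.T@np.array([u[0],u[1],1])
    return o+d*(z-o[2])/d[2]
E
python3 - <<'E'
from h import *
g=lambda cam,cx,cy,ox,oy,z:pix2w(cam,(ox+(cx+.5)/5-.5,oy+(cy+.5)/5-.5),z).round(4)
T=lambda a,b,z:g('top',a,b,205,175,z)
H=lambda a,b,z:g('top',a-400,b,328,149,z)
S=lambda a,b,z:g('scene',a,b-300,225,158,z)
P=lambda a,b,z:g('scene',a-400,b-300,310,185,z)
print('collar top',T(146,154,.048),'edges',T(92,154,.048),T(199,154,.048),'scene',S(181,403,.048))
print('stand',T(163,154,.008),S(186,459,.008))
print('seat',H(601,151,.042),'post',H(607,145,.082),'flange',H(599,151,.031),'scene post',P(605,380,.082),'seat',P(601,441,.042))
print('pins',H(607,115,.051),H(628,167,.051),H(575,160,.051),P(609,435,.051))
for n,p,z in(('bottle',(306,97),.085),('timer',(317,250),.018),('beaker',(246,111),.059),('tape',(420,277),.025),('blue',(283,204),.04)):print(n,pix2w('top',p,z).round(3))
print(robot.camera_info('wrist')['t'])
c=robot.camera_info('wrist');print((-np.array(c['R']).T@c['t']).round(3),robot.get_state()['eef_pos'])
E
```

```text
collar top [0.5063 0.1849 0.048 ] edges [0.5068 0.2114 0.048 ] [0.5057 0.159  0.048 ] scene [0.5048 0.1872 0.048 ]
stand [0.5069 0.1856 0.008 ] [0.5001 0.1816 0.008 ]
seat [ 0.564  -0.1413  0.042 ] post [ 0.5637 -0.1407  0.082 ] flange [ 0.5648 -0.1413  0.031 ] scene post [ 0.5642 -0.1398  0.082 ] seat [ 0.5581 -0.1437  0.042 ]
pins [ 0.5806 -0.1439  0.051 ] [ 0.5553 -0.1533  0.051 ] [ 0.5592 -0.1279  0.051 ] [ 0.5564 -0.1506  0.051 ]
bottle [0.757 0.002 0.085]
timer [ 0.392 -0.014  0.018]
beaker [0.734 0.15  0.059]
tape [ 0.322 -0.265  0.025]
blue [0.507 0.066 0.04 ]
[-0.64817405 -0.03934742  0.39051933]
[0.136 0.639 0.384] [0.20849734 0.61510176 0.23792464]
```

```bash
python3 -m handwheel '[[1,0,0,0,0,0,0.0283],[1,0,0,0,0,0,0.0283],[1,0,0,0,0,0,0.0283],[1,0,0,0,0,0,0.0283]]' 40; python3 -m handwheel '[[1,0,0,0,0,0,0.0283],[1,0,0,0,0,0,0.0283],[1,0,0,0,0,0,0.0283],[1,0,0,0,0,0,0]]'; python3 -c "from rig import robot;print(robot.get_state()['joints'])"
```

```text
clock: 0.6
eef_pos: [0.2085, 0.6153, 0.2382]
orientation: [-180.0, 0.0, 120.2]
contact_force: [-0.4, -0.7, 0.3]
opening: 1.001
grasp_force: 0.0
clock: 1.1
eef_pos: [0.2084, 0.6153, 0.2382]
orientation: [180.0, 0.1, 90.1]
contact_force: [0.4, 0.1, 1.2]
opening: 1.004
grasp_force: 0.0
[-86.1809271   31.35334682  15.96911668  88.90608237  -9.38019458
  61.117191   -67.81023958]
```

```bash
python3 -m handwheel '[[1,-0.043,0.0298,0,0,0,0],[1,-0.043,0.0298,0,0,0,0],[1,-0.043,0.0298,0,0,0,0],[1,-0.043,0.0298,0,0,0,0],[1,-0.043,0.0298,0,0,0,0]]'; python3 -m handwheel '[[1,-0.043,0.0298,0,0,0,0],[1,-0.043,0.0298,0,0,0,0],[1,-0.043,0.0298,0,0,0,0],[1,-0.043,0.0298,0,0,0,0],[1,-0.043,0.0298,0,0,0,0]]';python3 -m handwheel '[[1,0,0,0,0,0,0],[1,0,0,0,0,0,0]]';  python3 - <<'E'
from h import *
c=robot.camera_info('wrist');im=robot.snapshot('wrist');cv2.imwrite('pics/w1.png',im)
np.save('w1.npy',c,allow_pickle=True);print(robot.get_state()['joints'])
E
```

```text
clock: 1.72
eef_pos: [0.3583, 0.3989, 0.2387]
orientation: [180.0, -0.0, 90.2]
contact_force: [1.0, -0.3, 0.7]
opening: 0.995
grasp_force: 0.0
clock: 2.35
eef_pos: [0.5071, 0.184, 0.2388]
orientation: [180.0, -0.0, 90.2]
contact_force: [0.7, -0.3, -0.5]
opening: 1.001
grasp_force: 0.0
clock: 2.6
eef_pos: [0.5059, 0.1859, 0.2385]
orientation: [-180.0, -0.0, 90.1]
contact_force: [-0.0, -0.5, -0.8]
opening: 0.995
grasp_force: 0.0
[-44.74893317  21.02954381  24.9476476  106.23912575 -10.69258445
  55.0480459  -14.925861  ]
```

View pics/w1.png

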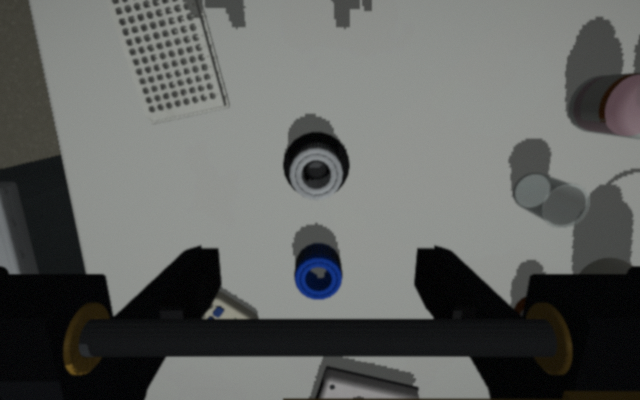

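The wrist view shows the collar at (316,172) on its stand and the blue ring at (319,275). I'll fit the collar's top ring.

Run:
```python
from h import *
c=np.load('w1.npy',allow_pickle=True).item();im=cv2.imread('pics/w1.png');g=cv2.cvtColor(im,6)
for th in (100,115,130):
    m=np.zeros_like(g);m[135:205,280:352]=(g[135:205,280:352]>th)*255
    cs,_=cv2.findContours(m,cv2.RETR_EXTERNAL,cv2.CHAIN_APPROX_NONE)
    for k in cs:
        x,y,w,h=cv2.boundingRect(k)
        if 285<x and x+w<348 and w>30:
            e=cv2.fitEllipse(k);print(th,e,pix2w('wrist',e[0],.048,c).round(4))
print([pix2w('wrist',p,.048,c).round(4) for p in((289,172),(343,172),(316,146),(316,197))], pix2w('wrist',(316,165),.008,c).round(4),(-np.array(c['R']).T@c['t']).round(3))
```

```text
[array([0.4773, 0.1875, 0.048 ]), array([0.5291, 0.1876, 0.048 ]), array([0.5032, 0.2124, 0.048 ]), array([0.5032, 0.1625, 0.048 ])] [0.503  0.1864 0.008 ] [0.504 0.261 0.385]
```

```bash
python3 -m handwheel '[[1,0.001,-0.001,0.05,0,0,0],[1,0,0,0.05,0,0,0],[1,0,0,0.05,0,0,0],[1,0,0,0.04,0,0,0],[1,0,0,0.02,0,0,0]]'; python3 -m handwheel '[[1,0,0,0.014,0,0,0],[1,0,0,0,0,0,0]]'; python3 -m handwheel '[[0,0,0,0,0,0,0],[-1,0,0,0,0,0,0],[-1,0,0,0,0,0,0],[-1,0,0,0,0,0,0],[-1,0,0,0,0,0,0]]' 45;python3 -m handwheel '[[-1,0,0,0,0,0,0],[-1,0,0,0,0,0,0]]'
```

```text
clock: 3.28
eef_pos: [0.5035, 0.1877, 0.0268]
orientation: [-179.8, 0.0, 90.2]
contact_force: [-0.2, -0.2, -0.4]
opening: 1.002
grasp_force: 0.0
clock: 3.52
eef_pos: [0.5053, 0.1868, 0.0147]
orientation: [-180.0, -0.0, 90.0]
contact_force: [0.1, -0.0, 0.1]
opening: 1.001
grasp_force: 0.0
clock: 4.15
eef_pos: [0.5054, 0.1865, 0.015]
orientation: [-180.0, -0.0, 90.0]
contact_force: [-1.0, 0.1, 4.9]
opening: 0.575
grasp_force: 45.0
clock: 4.4
eef_pos: [0.5054, 0.1865, 0.015]
orientation: [-180.0, -0.0, 90.0]
contact_force: [-1.2, -0.3, 6.6]
opening: 0.571
grasp_force: 45.0
```

```bash
python3 -m handwheel '[[-1,0,0,-0.01,0,0,0],[-1,0,0,-0.03,0,0,0],[-1,0,0,-0.05,0,0,0],[-1,0,0,-0.035,0,0,0],[-1,0,0,0,0,0,0]]'; python3 -m handwheel '[[-1,0,0,0,0,0,0]]';python3 - <<'E'
from h import *
ims=[]
for n,(x,y) in(('wrist',(320,250)),('scene',(270,150))):
    im=robot.snapshot(n);cv2.imwrite(f'pics/{n}2.png',im)
    ims.append(cv2.resize(im[y-120:y+120,x-160:x+160],None,fx=1.25,fy=1.25) if n=='wrist' else cv2.resize(im[y-60:y+60,x-80:x+80],None,fx=2.5,fy=2.5,interpolation=2))
c=robot.camera_info('wrist');np.save('w2.npy',c,allow_pickle=True)
print(robot.get_state()['eef_pos'],robot.get_state()['opening'])
cv2.imwrite('pics/lift.png',np.hstack(ims))
E
```

```text
clock: 5.03
eef_pos: [0.5071, 0.187, 0.1424]
orientation: [179.7, -0.1, 90.0]
contact_force: [0.7, -0.1, -1.6]
opening: 0.568
grasp_force: 45.0
clock: 5.15
eef_pos: [0.5047, 0.1863, 0.1391]
orientation: [-179.9, 0.0, 90.0]
contact_force: [-1.1, 0.8, -1.9]
opening: 0.573
grasp_force: 45.0
[0.50433825 0.18602109 0.13843721] 0.5719534489155987
```

View pics/lift.png

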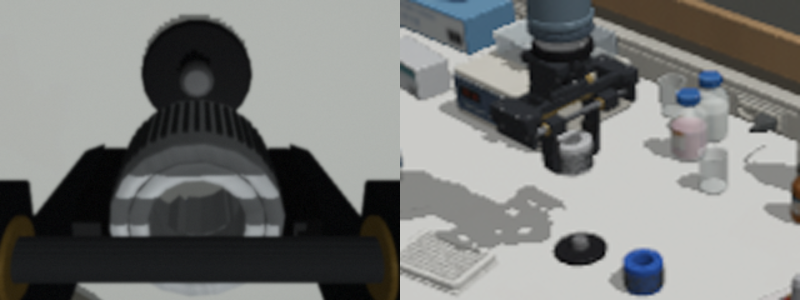

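The collar is held upright between the pads; its top ring spans crop x 110–283, centre row ~205, and the stand is empty. I'll check the position of the ring in the hand.

Run:
```python
from h import *
c=np.load('w2.npy',allow_pickle=True).item()
q=lambda a,b:(160+a/1.25,130+b/1.25)
for z in(.165,.171,.177):
    print(z,[pix2w('wrist',q(*p),z,c)[:2].round(4) for p in((110,207),(283,207),(197,144),(197,293))])
```

```text
0.165 [array([0.4767, 0.187 ]), array([0.5292, 0.187 ]), array([0.5032, 0.2078]), array([0.5031, 0.1553])]
0.171 [array([0.4781, 0.1907]), array([0.5279, 0.1907]), array([0.5032, 0.2104]), array([0.5031, 0.1606])]
0.177 [array([0.4794, 0.1944]), array([0.5266, 0.1945]), array([0.5032, 0.2131]), array([0.5032, 0.166 ])]
```

```bash
python3 -m handwheel '[[-1,-0.0466,0.0085,0,0,0,0],[-1,-0.0466,0.0085,0,0,0,0],[-1,-0.0466,0.0085,0,0,0,0],[-1,-0.0466,0.0085,0,0,0,0]]'; python3 -m handwheel '[[-1,-0.0466,0.0085,0,0,0,0],[-1,-0.0466,0.0085,0,0,0,0],[-1,-0.0466,0.0085,0,0,0,0],[-1,0,0,0,0,0,0],[-1,0,0,0,0,0,0]]';python3 - <<'E'
from h import *
c=robot.camera_info('wrist');im=robot.snapshot('wrist');s=robot.snapshot('scene')
np.save('w3.npy',c,allow_pickle=True);st=robot.get_state();print(st['eef_pos'],st['joints'].round(1) if hasattr(st['joints'],'round') else st['joints'])
cv2.imwrite('pics/w3.png',im);cv2.imwrite('pics/s3.png',s)
cv2.imwrite('pics/post.png',np.hstack([cv2.resize(im[60:360,120:520],None,fx=1,fy=1),cv2.resize(s[140:260,270:430],None,fx=2.5,fy=2.5,interpolation=2)]))
E
```

```text
clock: 5.75
eef_pos: [0.5386, -0.0016, 0.1385]
orientation: [-179.9, 0.0, 90.0]
contact_force: [-0.5, -0.5, -2.0]
opening: 0.567
grasp_force: 45.0
clock: 6.38
eef_pos: [0.5639, -0.139, 0.1385]
orientation: [-179.9, -0.1, 90.0]
contact_force: [0.1, 0.0, -1.4]
opening: 0.573
grasp_force: 45.0
[ 0.56430042 -0.13797245  0.1389724 ] [ -7.8  33.   23.2 104.3 -17.4  46.3  24.3]
```

View pics/post.png

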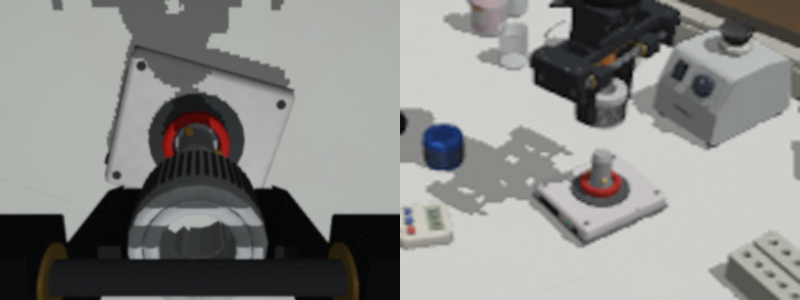

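The collar is above the post; in the wrist crop the flange spans x 148–244 and the seat is at 196, with the collar at 129–268.

Run:
```python
from h import *
c=np.load('w3.npy',allow_pickle=True).item()
q=lambda a,b:(120+a,60+b)
print([pix2w('wrist',q(a,140),.031,c)[:2].round(4) for a in(148,244)],[pix2w('wrist',q(a,150),.042,c)[:2].round(4) for a in(162,230)],'top edge flange',pix2w('wrist',q(196,94),.031,c)[:2],'seat top edge',pix2w('wrist',q(196,112),.042,c)[:2])
print('collar',[pix2w('wrist',q(a,232),.171,c)[:2].round(4) for a in(129,268)])
```

```text
[array([ 0.5258, -0.1405]), array([ 0.5969, -0.1405])] [array([ 0.5371, -0.1447]), array([ 0.5857, -0.1447])] top edge flange [ 0.56140138 -0.10631906] seat top edge [ 0.56144459 -0.11701063]
collar [array([ 0.538 , -0.1331]), array([ 0.588, -0.133])]
```

```bash
python3 -m handwheel '[[-1,-0.0035,-0.001,0.02,0,0,0],[-1,0,0,0.02,0,0,0],[-1,0,0,0.01,0,0,0],[-1,0,0,0.005,0,0,0],[-1,0,0,0,0,0,0]]'; python3 -m handwheel '[[-1,0,0,0.005,0,0,0],[-1,0,0,0.005,0,0,0],[-1,0,0,0,0,0,0]]'
```

```text
clock: 7.1
eef_pos: [0.5637, -0.1432, 0.0846]
orientation: [-180.0, 0.0, 90.0]
contact_force: [0.5, 0.2, -1.2]
opening: 0.572
grasp_force: 45.0
clock: 7.48
eef_pos: [0.5633, -0.1429, 0.0742]
orientation: [-180.0, -0.0, 90.0]
contact_force: [-1.1, 1.3, -3.1]
opening: 0.571
grasp_force: 45.0
```

```bash
python3 -m handwheel '[[-1,0.001,0,0.005,0,0,0],[-1,0,0,0.005,0,0,0],[-1,0,0,0,0,0,0]]'; python3 -m handwheel '[[-1,0,0,0.002,0,0,0],[-1,0,0,0,0,0,0]]'
```

```text
clock: 7.85
eef_pos: [0.5635, -0.1424, 0.0642]
orientation: [-180.0, 0.0, 90.0]
contact_force: [-1.6, 1.1, -2.5]
opening: 0.57
grasp_force: 45.0
clock: 8.1
eef_pos: [0.5636, -0.1424, 0.0626]
orientation: [-180.0, 0.0, 90.0]
contact_force: [-1.0, 0.6, -3.2]
opening: 0.573
grasp_force: 45.0
```

```bash
python3 -m handwheel '[[-1,0,0,0.002,0,0,0],[-1,0,0,0,0,0,0]]'; python3 -m handwheel '[[-1,0,0,0.001,0,0,0],[-1,0,0,0,0,0,0]]'; python3 -m handwheel '[[-1,0,0,0.001,0,0,0],[-1,0,0,0,0,0,0]]'
```

```text
clock: 8.35
eef_pos: [0.5636, -0.1423, 0.0606]
orientation: [-180.0, -0.0, 90.0]
contact_force: [-1.2, 1.2, -2.2]
opening: 0.57
grasp_force: 45.0
clock: 8.6
eef_pos: [0.5636, -0.1423, 0.0597]
orientation: [-180.0, -0.0, 90.0]
contact_force: [-2.5, 2.0, -1.6]
opening: 0.569
grasp_force: 45.0
clock: 8.85
eef_pos: [0.5637, -0.1422, 0.0588]
orientation: [180.0, -0.0, 90.0]
contact_force: [-2.6, 1.9, 0.1]
opening: 0.573
grasp_force: 45.0
```

```bash
python3 -m handwheel '[[-1,0.0005,-0.0007,0.001,0,0,0],[-1,0,0,0,0,0,0]]'; python3 -m handwheel '[[-1,0,0,0.001,0,0,0],[-1,0,0,0,0,0,0]]'
```

```text
clock: 9.1
eef_pos: [0.5635, -0.1418, 0.0579]
orientation: [179.9, 0.0, 90.0]
contact_force: [-1.1, 1.9, -0.6]
opening: 0.57
grasp_force: 45.0
clock: 9.35
eef_pos: [0.5632, -0.1414, 0.0565]
orientation: [180.0, -0.0, 90.0]
contact_force: [0.8, 1.9, -0.9]
opening: 0.575
grasp_force: 45.0
```

```bash
python3 -m handwheel '[[-1,0,0,0.001,0,0,0],[-1,0,0,0,0,0,0]]'; python3 -m handwheel '[[-1,0.0005,0,0.001,0,0,0],[-1,0,0,0,0,0,0]]'; python3 -m handwheel '[[-1,0,0,0.001,0,0,0],[-1,0,0,0,0,0,0]]'
python3 - <<'E'
from h import *
im=robot.snapshot('wrist');s=robot.snapshot('scene')
cv2.imwrite('pics/p4.png',np.hstack([im[60:360,120:520],cv2.resize(s[180:240,310:390],None,fx=5,fy=5,interpolation=2)]))
E
```

```text
clock: 9.6
eef_pos: [0.5631, -0.1415, 0.0555]
orientation: [180.0, -0.0, 90.0]
contact_force: [0.9, 3.4, -2.3]
opening: 0.571
grasp_force: 45.0
clock: 9.85
eef_pos: [0.563, -0.1413, 0.0546]
orientation: [180.0, 0.0, 90.0]
contact_force: [1.5, 2.7, -2.2]
opening: 0.57
grasp_force: 45.0
clock: 10.1
eef_pos: [0.563, -0.1413, 0.0536]
orientation: [180.0, 0.0, 90.0]
contact_force: [1.7, 2.1, -1.8]
opening: 0.567
grasp_force: 45.0
```

View pics/p4.png

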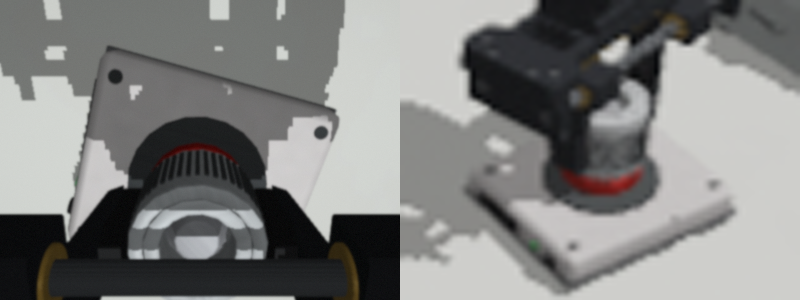

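The collar is below pin height (underside ≈46 mm) without having moved in the hand, so the keyways happen to have dropped onto the pins already. I'll press on and let the seat force confirm that.

```bash
python3 -m handwheel '[[-1,0.0005,-0.0003,0.002,0,0,0],[-1,0,0,0.002,0,0,0],[-1,0,0,0,0,0,0]]'; python3 -m handwheel '[[-1,0,0,0.002,0,0,0],[-1,0,0,0,0,0,0]]'; python3 -m handwheel '[[-1,0,0,0.002,0,0,0],[-1,0,0,0,0,0,0]]'; python3 -m handwheel '[[-1,0,0,0.001,0,0,0],[-1,0,0,0,0,0,0]]'
```

```text
clock: 10.58
eef_pos: [0.5625, -0.141, 0.0494]
orientation: [-180.0, 0.0, 90.0]
contact_force: [0.3, 1.2, -2.8]
opening: 0.571
grasp_force: 45.0
clock: 10.82
eef_pos: [0.5626, -0.141, 0.0479]
orientation: [-180.0, 0.0, 90.0]
contact_force: [-1.0, 2.3, 3.1]
opening: 0.575
grasp_force: 45.0
clock: 11.08
eef_pos: [0.5626, -0.141, 0.0459]
orientation: [180.0, 0.0, 90.0]
contact_force: [-2.0, 1.9, 4.7]
opening: 0.573
grasp_force: 45.0
clock: 11.32
eef_pos: [0.5626, -0.141, 0.045]
orientation: [-180.0, 0.0, 89.9]
contact_force: [-0.6, 1.6, 6.2]
opening: 0.569
grasp_force: 45.0
```

Seat contact came at TCP ≈48.5 mm, as predicted. Press to the shoulder.

```bash
python3 -m handwheel '[[-1,0,0,0.001,0,0,0],[-1,0,0,0,0,0,0]]' 55; python3 -m handwheel '[[-1,0,0,0.001,0,0,0],[-1,0,0,0,0,0,0]]'; python3 -m handwheel '[[-1,0,0,0.001,0,0,0],[-1,0,0,0,0,0,0]]';python3 -m handwheel '[[-1,0,0,0.001,0,0,0],[-1,0,0,0,0,0,0]]'
```

```text
clock: 11.58
eef_pos: [0.5626, -0.141, 0.0441]
orientation: [180.0, 0.0, 89.9]
contact_force: [-1.6, 2.6, 6.9]
opening: 0.577
grasp_force: 55.0
clock: 11.82
eef_pos: [0.5626, -0.141, 0.0431]
orientation: [180.0, -0.0, 89.9]
contact_force: [-1.3, 3.1, 6.2]
opening: 0.565
grasp_force: 55.0
clock: 12.08
eef_pos: [0.5626, -0.141, 0.0429]
orientation: [180.0, -0.0, 89.9]
contact_force: [-5.3, 3.1, 15.4]
opening: 0.572
grasp_force: 55.0
clock: 12.32
eef_pos: [0.5627, -0.1411, 0.0428]
orientation: [180.0, -0.1, 89.9]
contact_force: [-7.2, 5.1, 24.4]
opening: 0.572
grasp_force: 55.0
```

The arm stops hard at TCP 42.8 mm (underside ≈36 mm), so the collar is on the shoulder. I'll hold and look once.

```bash
python3 -m handwheel '[[-1,0,0,0,0,0,0],[-1,0,0,0,0,0,0],[-1,0,0,0,0,0,0],[-1,0,0,0,0,0,0]]'
python3 - <<'E'
from h import *
im=robot.snapshot('wrist');s=robot.snapshot('scene')
cv2.imwrite('pics/p5.png',np.hstack([im[60:360,120:520],cv2.resize(s[180:240,310:390],None,fx=5,fy=5,interpolation=2)]))
E
```

```text
clock: 12.82
eef_pos: [0.5627, -0.1411, 0.0428]
orientation: [180.0, -0.0, 89.9]
contact_force: [-7.9, 4.0, 24.9]
opening: 0.567
grasp_force: 55.0
```

View pics/p5.png

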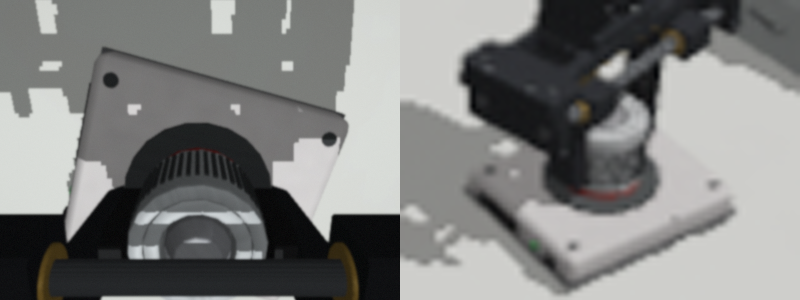

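The collar sits down on the housing with only a thin red line of seat left (scene crop (610,193)), and its place in the hand is unchanged.

```bash
python3 -c "from rig import robot;print(robot.hand_in())"
```

```text
the job is handed in; nothing more can be done
None
```

I handed in with the collar on the post, keyed and fully home (underside about 36 mm), gripped at 55 N and held down with about 25 N; the keyways lined up with the pins on the way down, so I never had to turn it, and I moved no bystander that I know of.

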